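# Load the culture flask into the imager and run its carriage home

## Task

Turn the small culture flask so that its capped neck fits the notch of the blue nest, and lay it flat in the nest while the carriage is still out. Then push the carriage, by the red mark in the middle of its push bar, along its guides until it is fully home against the stop under the white hood; it jams if pushed off-centre. Finally swing the arm with the black knob right across behind the push bar to keep it there, let go, and leave the other things on the bench where they are.

Things in the scene. Friction and masses are not known exactly. Their poses are not given: they have to be found in the camera images.
- imager: Flask imager fixed to the bench: aluminium base plate 340 x 224 x 8 mm with two guide rails, tops 28 mm above the bench, inner faces 90 mm either side of the centre line; their lips hold the carriage down. Origin: on the bench, on the centre line; plate from x = -175 to 165 mm. x: travel of the carriage towards the hood, y: left of travel, z: up.
- hood_front (a point): Middle of the front edge of the white hood's roof, at imager x = 60 mm, 64 mm above the bench. The hood bridges the rails from here to x = 162 mm; underside 50 mm, top 67 mm above the bench. A stop inside it halts the carriage when the carriage's origin is at imager x = 92 mm (home); the push bar then still stands 19 mm outside the hood.
- carriage: Grey carriage, plate 110 (x) x 154 mm, 0.3 to 0.65 kg, loose in the guides with 1.5 mm side play; axes parallel to the imager's. Origin: centre of its underside, 8 mm above the bench; plate top 17 mm above the bench. Starts at imager x = -100 to -70 mm, home at 92. Slides easily (1 to 2 N), but its guide shoes are only 56 mm long: a push more than about 30 mm off the centre line jams it.
- push_mark (a point): Middle of the red mark (22 mm wide) on the rear face of the aluminium push bar, on the centre line, carriage x = -59 mm, 34 mm above the bench: push here towards imager +x. The bar is 8 mm thick (carriage x = -59 to -51 mm), 140 mm wide across the guides, its top 42 mm above the bench. If the carriage jams, back off and push in the middle.
- nest (a point): Place of the flask's origin on the plate: carriage x = 20, y = 0 mm, 17 mm above the bench; axes as the carriage's. The flask lies across, cap to +y. Blue fences 12 mm high leave 3.5 mm play: end fence at y = -54.5 mm, corner fences from y = -60 to -44 mm, fork with notch at y = 14.5 to 22.5 mm. From y = -44 to 14 mm both sides are free for fingers; the push bar is 46 mm from the flask.
- notch (a point): Middle of the notch in the blue fork, 18.5 mm from the nest point along carriage +y, at the fork's top, 29 mm above the bench. The notch is 35 mm wide: it takes the flask's neck (28 mm) but not its body (50 mm).
- flask: Small clear culture flask, pink inside, red cap, lying flat on the bench; 101 x 50 x 22 mm, 50 to 90 g. Origin: middle of its underside; x points along it to the cap, z up. Body from x = -51 to 11 mm, 50 mm wide, 22 mm high; neck and cap from x = 11 to 51 mm, 28 mm wide, up to 26 mm high. Grip it from above across the 50 mm at about x = -14 mm.
- flask_cap (a point): Middle of the flask's red cap, 45 mm from the flask's origin along its x and 13 mm above its underside.
- gate (a joint): Retaining arm, hinge about a vertical axis on the near rail at imager x = 23, y = -98 mm. 0: open, arm lies back over the rail towards imager -x. 1.571: shut, at its stop, arm across the guides towards +y, 3 mm behind the push bar of the home carriage. Grows clockwise seen from above. Stays where left (about 0.5 N at the knob). Steel bar 14 mm wide, 90 mm long, 30 to 38 mm above the bench.
- gate_knob (a point): On the axis of the arm's upright black knob (16 mm diameter, from 38 to 80 mm above the bench, yellow ring near the top), 75 mm from the pivot, 68 mm above the bench.
- gate_pivot (a point): On the pivot axis of the arm, 38 mm above the bench.
- red_marker: Red marker pen lying on the bench, 134 mm long (along its y); bystander.
- tissue_box: Flat white carton of lens tissue, 60 x 90 x 10 mm; bystander.
- counter: Round white hand tally counter, 63 x 62 x 26 mm; bystander.
Things that resemble listed ones, but are neither listed nor needed, are in the scene too. Leave any turquoise look-alike of the flask alone.

How it is judged:
By the outcome, as a careful person would: the job done as asked, in the order asked, and still so for the second after the job is handed in, with the robot touching nothing.
It also fails if it takes over 64 s, if anything falls off the work surface, if the arm or the gripper's body presses on something with over 40 N, if the wrist force passes 120 N, or if a joint passes its speed limit or range.

## Robot

A 7-joint arm with a two-finger parallel gripper is mounted at the origin on a cart in front of the work surface, level with it; the furniture and walls round the work are solid. World frame = base frame: x ahead of the robot, y to its left, z up, the work surface at z = 0. Lengths are in m, angles in rad, forces in N, time in s.
With the tool pointing down it reaches from about 0.425 to 0.925 m from the base axis. Payload 6.8 kg.
Tool frame: the origin (TCP) lies at the very end of the fingers, on their centre line; the grasp point (between the pads) lies 19 mm behind it; z points along the fingers, y is the line along which they close (so a half turn about z gives the same grasp; the last joint's range is limited). The gripper opens to 85 mm and grips with 20 to 120 N. Pads are 22 mm wide; open, the fingers measure 114 mm over their backs; the gripper's body (76 mm by 85 mm) begins 54 mm behind the grasp point. The pads swing forward as they close: fully open they stand 13 mm farther back than shut.
Start: joints at [1.058, 0.477, 0.022, 1.555, -0.011, 1.109, -0.083], TCP at [0.266, -0.62, 0.231] pointing down, gripper open.
Joint ranges: [-2.96, 2.96], [-0.34, 2.1], [-1.41, 1.46], [0.24, 2.44], [-1.37, 4.51], [0.17, 1.92], [-2.96, 2.96]. Speed limits (rad/s): [2.39, 2.39, 3.14, 3.14, 3.14, 3.14, 3.14].

## Interface

Orientations are given as a rotation vector (axis times angle).
In Python, from bench import get_obs, viewer, r gives the robot as it stands. The module is installed in compiled form; this text tells all that it offers.
- The arm moves only by the tool play_rows, never from a script. Its argument "commands" is a list that holds one entry, the list of rows, each a list of 5 numbers: the gripper's target within -1 to 1 (shut at 1, half-way at 0, fully open at -1), then the shift along the tool's x, y, z scaled (see below), then the turn about the tool's z scaled (see below). A call has 1 to 12 rows; each row is the pose to reach, as a shift and turn from the pose commanded when the call began, along the tool's axes at that moment; what a row does not reach only later rows make up. The controller multiplies each number of a shift by 0.2 m and each number of a turn by pi/2 rad. A row lasts 1/12 s, in which the tool goes at most 41.7 mm and 7.16 degrees, less where a joint would pass 70% of its speed; a pose out of reach is approached as far as the arm can. A call with a number of a shift or a turn outside -1 to 1 is refused whole. A call with a gripper value outside its range is refused whole. The fingers move at their own pace and stop on an object; "grip_force" is the grip in N (left out, the last holds). Time passes only in rows, so rows that repeat a pose let the fingers close. It gives the time, the measured TCP pose, the force, the opening and the grip force at its end, in the units of the state.
- get_obs(): the state, without advancing time (a new reading comes with each control period).
- viewer.grab_frame(name): name is "side" or "top"; returns a dict with "pixels" (400x640x3 uint8, red, green, blue), "fovy" (degrees; the focal length in pixels is half the picture's height over the tangent of half this angle, whatever the lens; pixels are square), "cx", "cy" (the principal point, pixels), "world_to_cam" (4x4, takes a point from world to camera coordinates). Camera axes: x right, y up, looking along -z (the intrinsics and any distortion apply to the point x, -y, -z); pixel columns grow to the right and rows downward; lengths in m; the calibration is good to about 2 mm. A picture is of the moment at which its call begins. There is no depth.
- r.hand_in(): hands the job in; it is judged then, once.
Trained networks look in a picture, given as the dict that the camera call returned (one of the last four; its "shot" number tells which), for a name from the list of things; names that differ only in an ending like _2 or _b are one class to them, and where a whole thing is asked for, a point or a joint stands for the part that bears it (a point fixed in the world has none). Each returns a list of dicts, best first, with "score" (0 to 1); they miss things now and then, are a little off and sometimes report something else, mostly with a low value. They report only what shows in the picture. A call takes as long as a camera call. They do not tell look-alikes from the thing itself.
- viewer.trace(picture, thing): "pixels" (400x640 bool, what is visible of it) and "rect" ([left, top, right, bottom] in pixels, round what is visible of it).
The state is a dict: "clock": time; "joints": joint angles; "qvel": joint speeds; "tau": joint torques, N m; "tcp_pos": TCP position; "orientation": TCP orientation; "contact_force": force on the tool from outside, world axes, zero at the start; "moment": the same for the moment, N m; "grip_width": finger opening in m; "gripper_force": force on a finger pad.
Only numpy, scipy, OpenCV 4.12 (cv2) and the standard library are available. Lean on these libraries where they do the work, as an engineer would, in place of code of your own. Each camera call takes 0.05 s, during which the arm holds its last target. There are 200 camera calls.

## Working session

There is one attempt and no reset: what is moved stays moved. The work goes in short steps, Python scripts to look and compute and a tool call to move; the robot and the scene stay as the last step left them, time stands still between calls to the robot, and variables do not carry over. Pictures are saved under pics/ and viewed, at most 10 in all, crops included, and the job is handed in when it is done.

Besides the shell and the picture viewer there is one more tool, called after "Call:" as name(argument=value, ...), one argument or row to a line, values as JSON. play_rows: Moves the arm, as the interface text tells. Shifts and turns lie within -1 to 1; 1 stands for 0.2 m of shift or pi/2 rad of turn. Its arguments: {"type":"object","properties":{"commands":{"type":"array","items":{"type":"array","items":{"type":"array","items":{"type":"number","minimum":-1,"maximum":1}}}},"grip_force":{"type":"number"}},"required":["commands"]}

```bash
mkdir -p pics
cat > h.py <<'E'
import numpy as np, cv2
from bench import get_obs, viewer, r
def K(f):
    h,w=f["pixels"].shape[:2]; fl=h/2/np.tan(np.radians(f["fovy"])/2); return fl,f["cx"],f["cy"]
def proj(f,P):
    P=np.atleast_2d(P); fl,cx,cy=K(f); M=np.array(f["world_to_cam"]); c=P@M[:3,:3].T+M[:3,3]
    return np.c_[cx+fl*c[:,0]/-c[:,2], cy+fl*c[:,1]/c[:,2]]
def back(f,uv,z):
    uv=np.atleast_2d(uv).astype(float); fl,cx,cy=K(f); M=np.array(f["world_to_cam"]); R=M[:3,:3]; o=-R.T@M[:3,3]
    d=np.c_[(uv[:,0]-cx)/fl,-(uv[:,1]-cy)/fl,-np.ones(len(uv))]@R
    return o+d*((z-o[2])/d[:,2])[:,None]
def save(f,n,crop=None,s=1):
    p=f["pixels"][...,::-1]
    if crop: p=p[crop[1]:crop[3],crop[0]:crop[2]]
    cv2.imwrite(f"pics/{n}.png",cv2.resize(p,None,fx=s,fy=s,interpolation=cv2.INTER_CUBIC))
E
python3 - <<'E'
from h import *
o=get_obs(); print({k:np.round(v,3).tolist() for k,v in o.items()})
for n in ("top","side"):
    f=viewer.grab_frame(n); save(f,n+"0",s=1.25)
    print(n,{k:(np.round(v,3).tolist()) for k,v in f.items() if k!="pixels"})
    for t in ("flask","flask_cap","carriage","push_mark","gate_knob","gate","imager","hood_front","nest","notch","red_marker","tissue_box","counter"):
        try:
            for d in viewer.trace(f,t)[:3]: 
                m=np.argwhere(d["pixels"]).mean(0)[::-1]; print(t,round(d["score"],2),d["rect"],m.round(1),d["pixels"].sum())
        except Exception as e: print(t,e)
E
```

```text
{'clock': 0.0, 'joints': [1.058, 0.478, 0.022, 1.556, -0.012, 1.109, -0.083], 'qvel': [0.001, 0.0, -0.001, 0.001, -0.001, -0.001, 0.0], 'tau': [-0.001, -59.646, 1.608, -28.119, 0.013, 0.009, -0.0], 'tcp_pos': [0.266, -0.62, 0.23], 'orientation': [-3.076, -0.631, 0.001], 'contact_force': [-0.133, -0.012, -0.3], 'moment': [-0.033, -0.004, 0.021], 'gripper_force': 0.0, 'grip_width': 0.085}
top {'fovy': 57.675, 'cx': 322.172, 'cy': 196.77, 'world_to_cam': [[0.003, -1.0, -0.03, 0.215], [0.994, -0.001, 0.111, -0.564], [-0.111, -0.03, 0.993, -0.857], [0.0, 0.0, 0.0, 1.0]], 'shot': 1}
flask 0.92 [240.5, 198.8, 280.0, 230.2] [258.9 213.8] 686
flask 0.69 [192.6, 225.7, 219.6, 269.8] [208.5 250. ] 730
flask_cap 0.91 [239.7, 200.2, 277.9, 228.5] [258.9 213.8] 633
flask_cap 0.61 [193.4, 227.5, 221.9, 267.8] [208.3 250.5] 700
carriage 0.62 [350.1, 153.3, 403.5, 220.0] [374.8 185.6] 2853
push_mark 0.86 [348.2, 152.8, 401.1, 220.7] [374.6 185.6] 2755
gate_knob 0.75 [381.6, 220.6, 422.6, 234.5] [400.8 228.2] 271
gate 0.74 [380.5, 220.0, 424.0, 233.6] [399.7 227.9] 247
gate 0.21 [348.3, 151.5, 404.6, 
[... 1528 characters left out ...]
62.2, 255.5, 297.2] [227.7 279. ] 933
gate 0.52 [373.0, 178.4, 401.4, 198.3] [384.5 189.5] 272
imager 0.75 [373.3, 179.3, 401.5, 197.9] [384.1 189.9] 223
imager 0.66 [289.7, 143.9, 433.1, 227.1] [369.9 181.6] 5473
imager 0.61 [306.4, 178.5, 372.6, 212.0] [338.4 193.2] 1212
hood_front 0.62 [291.8, 141.1, 429.6, 226.1] [370.  181.5] 5387
nest 0.65 [306.2, 180.4, 375.2, 209.8] [338.1 192.9] 1301
notch 0.84 [306.6, 176.8, 372.3, 212.5] [338.1 192.8] 1300
red_marker 0.82 [235.3, 226.5, 281.8, 249.0] [255.9 236.8] 298
tissue_box 0.6 [203.5, 262.0, 253.4, 297.6] [227.9 279.2] 936
counter 0.62 [250.5, 199.6, 272.1, 210.7] [261.8 205.4] 276
counter 0.54 [291.1, 144.1, 432.2, 225.2] [369.9 181.2] 5386
```

View pics/top0.png

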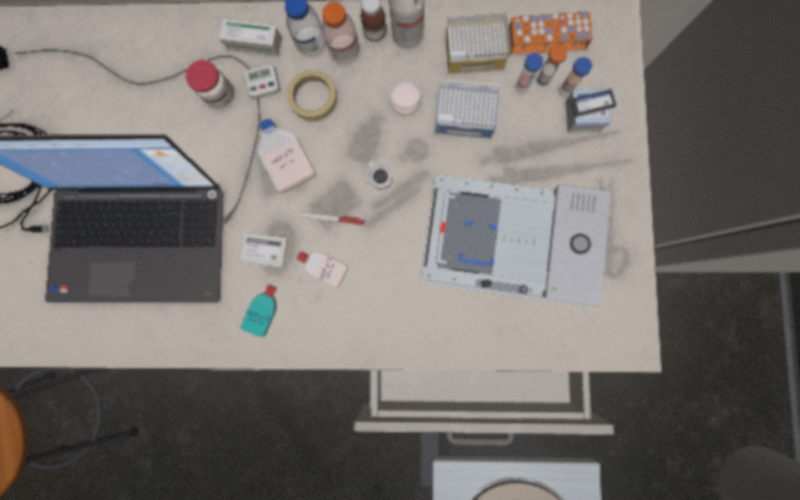

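View pics/side0.png

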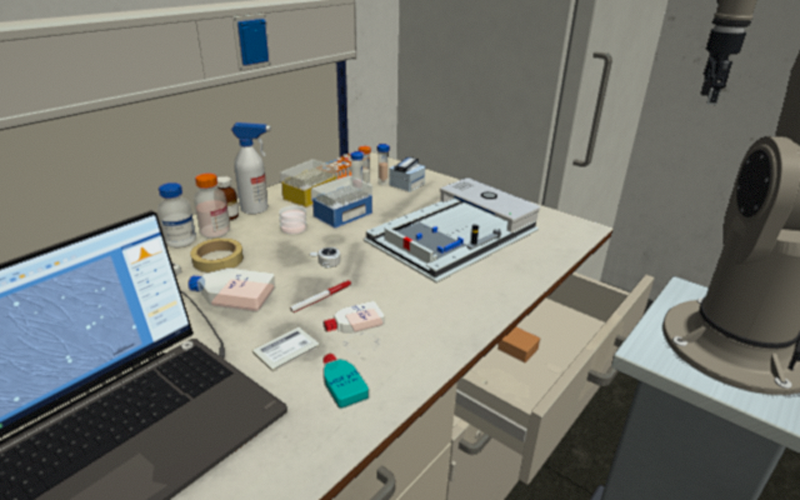

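Top picture: clear flask at about (258,213) px with cap to the left, turquoise look-alike at (208,250). The imager spans (335–492,138–244), with hood on the right and knob at about (389,226). The side view agrees. I'll zoom in for accuracy.

Run:
```python
from h import *
f=viewer.grab_frame("top"); save(f,"t1",(335,135,495,250),5)
g=viewer.grab_frame("side"); save(g,"s1",(250,135,440,277),4)
```

```text
(no output)
```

View pics/t1.png

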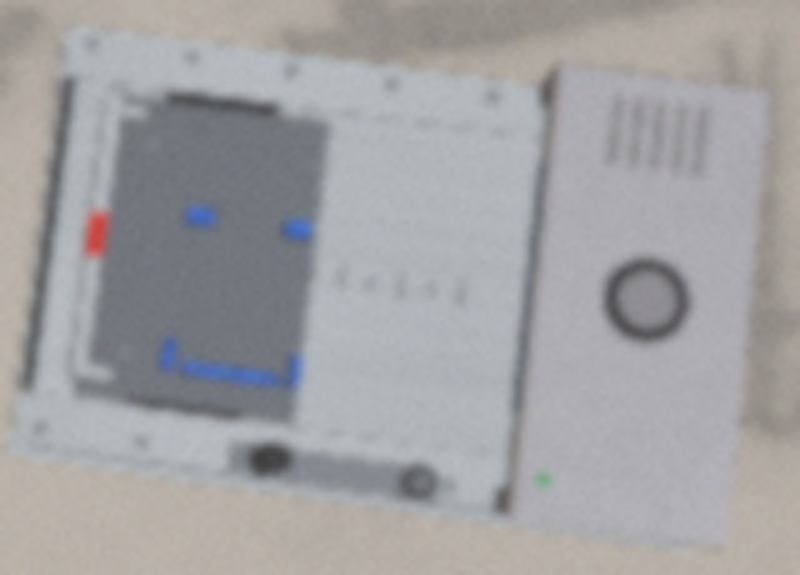

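View pics/s1.png

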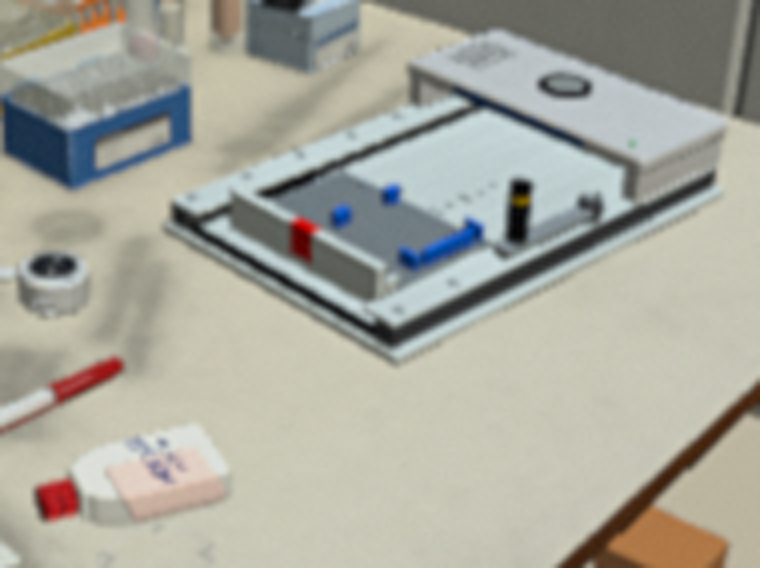

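Zoomed top view: red mark near px (354,182), blue fences around z≈29 mm, knob top at (389,226.5), pivot at (419,231). The side view shows red mark at (326,195) and knob ring at (380,185). Now I'll fit the poses from both views.

```bash
cat > fit.py <<'E'
from h import *
from scipy.optimize import least_squares
def tr(p,P):  # planar pose x,y,yaw
    c,s=np.cos(p[2]),np.sin(p[2]); P=np.atleast_2d(np.array(P,float))
    return np.c_[p[0]+c*P[:,0]-s*P[:,1],p[1]+s*P[:,0]+c*P[:,1],P[:,2]]
if __name__=="__main__":
    f=viewer.grab_frame("top"); g=viewer.grab_frame("side")
    T=lambda u,v:((u+.5)/5-.5+335,(v+.5)/5-.5+135); S=lambda u,v:((u+.5)/4-.5+250,(v+.5)/4-.5+135)
    def model(q):
        cx,w,th=q[3],q[4],q[5]; k=np.array([.023-.075*np.cos(th),-.098+.075*np.sin(th)])
        I=lambda *a:a; C=lambda x,y,z:(x+cx,y,z)
        L=[(f,T(555,68),I(.060,w,.067)),(f,T(768,90),I(.162,w,.067)),(f,T(727,545),I(.162,-w,.067)),(f,T(512,517),I(.06,-w,.067)),
         (f,T(12,455),I(-.175,-.112,.008)),(f,T(98,213),C(-.055,.011,.042)),(f,T(93,256),C(-.055,-.011,.040)),
         (f,T(270,458),(*k,.078)),(f,T(420,482),I(.023,-.098,.040)),(f,T(229,373),C(.020,-.0545,.029)),
         (g,S(303,240),C(-.059,0,.034)),(g,S(521,201),(*k,.068)),(g,S(591,198),I(.023,-.098,.040)),
         (g,S(412,66),I(.06,w,.067)),(g,S(638,158),I(.06,-w,.067)),(g,S(724,127),I(.162,-w,.067)),(g,S(500,30),I(.162,w,.067)),
         (g,S(397,362),I(-.175,-.112,0)),(g,S(165,230),I(-.175,.112,0)),(g,S(232,190),C(-.059,.07,.042)),(g,S(387,270),C(-.059,-.07,.042))]
        return L
    def res(q): return np.concatenate([proj(c,tr(q[:3],P))[0]-uv for c,uv,P in model(q)])
    q0=[.55,-.25,-1.66,-.09,.11,0]
    s=least_squares(res,q0,loss="soft_l1",f_scale=.7)
    print(s.x.round(4)); print(res(s.x).reshape(-1,2).round(1).tolist())
    J=s.jac; print("sd",np.sqrt(np.diag(np.linalg.inv(J.T@J))).round(4))
    for nm,sel in (("top",slice(0,20)),("side",slice(20,None))):
        ss=least_squares(lambda q:np.r_[res(q)[sel],(q[4]-s.x[4])*1e3],s.x,loss="soft_l1",f_scale=.7); print(nm,ss.x.round(4))
    np.save("im.npy",s.x)
    q=s.x; cx=q[3]
    print("nest",tr(q[:3],[.02+cx,0,.017]),"mark",tr(q[:3],[cx-.059,0,.034]),"knob",tr(q[:3],[.023-.075*np.cos(q[5]),-.098+.075*np.sin(q[5]),.068]))
    # flask: silhouettes
    def sil(c,p):
        m=np.zeros((1600,2560),np.uint8)
        for pts,h in (([(-.051,-.025),(-.051,.025),(.003,.025),(.013,.012),(.013,-.012),(.003,-.025)],(0,.022)),([(.011,-.014),(.011,.014),(.051,.014),(.051,-.014)],(0,.026))):
            P=[(x,y,z) for x,y in pts for z in h]
            uv=proj(c,tr(p,P)); cv2.fillConvexPoly(m,cv2.convexHull(((uv+.5)*4).astype(np.float32)).astype(np.int32),1)
        return cv2.resize(m.astype(np.float32),(640,400),interpolation=cv2.INTER_AREA)
    from scipy.optimize import minimize
    ms=[(c,viewer.trace(c,"flask")) for c in (f,g)]
    M=[(c,d[0]["pixels"].astype(np.float32)) for c,d in ms]
    def cost(p,M=M): return sum(np.abs(sil(c,p)-m).sum()/m.sum() for c,m in M)
    p0=np.r_[back(f,(258.9,213.8),.012)[0][:2],np.arctan2(-.25,.9)]
    best=None
    for dy in np.arange(0,2*np.pi,np.pi/4):
        v=minimize(lambda p:cost(p),[p0[0],p0[1],dy],method="Nelder-Mead",options=dict(initial_simplex=np.array([p0[0],p0[1],dy])+np.array([[0,0,0],[.015,0,0],[0,.015,0],[0,0,.5]])))
        if best is None or v.fun<best.fun: best=v
    print("flask",best.x.round(4),best.fun)
    for i in (0,1):
        v=minimize(lambda p:cost(p,M[i:i+1]),best.x,method="Nelder-Mead",options=dict(initial_simplex=best.x+np.array([[0,0,0],[.01,0,0],[0,.01,0],[0,0,.2]]))); print(v.x.round(4),v.fun)
    # red cap centroid
    for c in (f,g):
        hsv=cv2.cvtColor(c["pixels"],cv2.COLOR_RGB2HSV).astype(int)
        red=((hsv[...,0]<8)|(hsv[...,0]>172))&(hsv[...,1]>110)&(hsv[...,2]>60)
        uv=proj(c,tr(best.x,[.045,0,.013]))[0]; yy,xx=np.mgrid[:400,:640]; red&=np.hypot(xx-uv[0],yy-uv[1])<14
        cc=np.argwhere(red).mean(0)[::-1]; print("cap",uv.round(1),cc.round(1),red.sum(),back(c,cc,.013).round(4),tr(best.x,[.045,0,.013]).round(4))
    np.save("fl.npy",best.x)
E
python3 fit.py
```

```text
[ 0.5799 -0.0047 -1.7077 -0.0899  0.1067  0.0059]
[[0.0, -0.6], [0.8, 0.6], [0.6, -0.4], [-0.9, -0.9], [-2.0, 0.5], [-0.1, 0.1], [-0.3, 0.5], [0.4, 0.1], [-0.8, 0.3], [0.4, -0.8], [0.2, -0.3], [-0.0, -0.1], [0.1, 1.4], [-0.4, -2.0], [0.7, -0.6], [1.5, -3.4], [0.2, -1.4], [-0.0, 1.8], [-0.3, 0.9], [0.2, -0.1], [-1.4, -0.2]]
sd [0.0009 0.0011 0.0054 0.0017 0.0015 0.0273]
top [ 0.5798 -0.005  -1.7081 -0.0901  0.107   0.0079]
side [ 0.5798 -0.004  -1.7062 -0.0892  0.1063  0.0025]
nest [[0.58939344 0.06445774 0.017     ]] mark [[0.60017289 0.14271886 0.034     ]] knob [[0.49031172 0.06008134 0.068     ]]
flask [ 2.6165 -5.3317 -1.9823] 2.0
[ 2.6165 -5.3317 -1.9823] 1.0
[ 2.6165 -5.3317 -1.9823] 1.0
cap [2414.3 -560.6] [nan nan] 0 [[nan nan nan]] [[ 2.5985 -5.3729  0.013 ]]
cap [467.2  -2.4] [nan nan] 0 [[nan nan nan]] [[ 2.5985 -5.3729  0.013 ]]fit.py:53: RuntimeWarning: Mean of empty slice.
  cc=np.argwhere(red).mean(0)[::-1]; print("cap",uv.round(1),cc.round(1),red.sum(),back(c,cc,.013).round(4),tr(best.x,[.045,0,.013]).round(4))
  ret = um.true_divide(
```

```bash
sed -i 's/^    p0=np.r_.*/&; print("p0",p0,[(d[0]["rect"],d[0]["score"],m.sum(),sil(c,p0).sum()) for (c,d),(_,m) in zip(ms,M)], [cost([p0[0],p0[1],a]) for a in np.arange(0,6.3,.785)])/' fit.py; python3 fit.py 2>&1 | sed -n '/p0/,$p'
```

```text
p0 [ 0.52311071  0.37545744 -0.27094685] [([238.5, 201.6, 280.0, 232.2], 0.69, np.float32(733.0), np.float32(754.1875)), ([260.4, 241.2, 309.0, 266.0], 0.94, np.float32(875.0), np.float32(908.875))] [np.float32(1.5642934), np.float32(0.77675796), np.float32(0.9405074), np.float32(1.7027695), np.float32(1.5535169), np.float32(0.6716002), np.float32(0.87572354), np.float32(1.7642282), np.float32(1.570746)]
flask [0.5265 0.3827 1.1078] 0.3253273367881775
[0.5268 0.3819 1.1076] 0.13906890153884888
[0.526  0.384  1.1482] 0.17807142436504364
cap [240.3 204.5] [241.5 205.4] 30 [[0.5443 0.42   0.013 ]] [[0.5466 0.4229 0.013 ]]
cap [262.2 259.2] [264.2 259.4] 83 [[0.5431 0.4206 0.013 ]] [[0.5466 0.4229 0.013 ]]
```

```bash
cat > mv.py <<'E'
# usage: mv.py x y z heading  -> row numbers from current pose
from h import *
import sys
from scipy.spatial.transform import Rotation as Ro
def cmd(t,pos,R):
    d=R.T@(np.array(t[:3])-pos)/.2
    h=np.arctan2(R[1,0],R[0,0]); dh=(t[3]-h+np.pi)%(2*np.pi)-np.pi if len(t)>3 else 0
    return np.r_[d,-dh/(np.pi/2)].round(3)
def now():
    o=get_obs(); R=Ro.from_rotvec(o["orientation"]).as_matrix()
    print("t",o["clock"],"pos",np.round(o["tcp_pos"],4),"head",round(np.arctan2(R[1,0],R[0,0]),4),"tilt",R[:,2].round(3),"F",np.round(o["contact_force"],1),"w",round(o["grip_width"],4),"j",np.round(o["joints"],2))
    return np.array(o["tcp_pos"]),R
if __name__=="__main__":
    p,R=now()
    for a in sys.argv[1:]:
        t=[float(x) for x in a.split(",")]; print(t,cmd(t,p,R))
E
python3 mv.py .40,-.47,.231 .36,-.46,.231
python3 - <<'E'
from h import *
f=viewer.grab_frame("top")
for n,uv in dict(turq=(208.5,250),tissue=(210,199),marker=(266,174),counter=(304,140.6)).items(): print(n,back(f,uv,.01).round(3))
c=np.array([.5437,.4203]);
for y in (1.11,1.14): print(c-.045*np.array([np.cos(y),np.sin(y)]), c-.059*np.array([np.cos(y),np.sin(y)]))
E
```

```text
t 1.9 pos [ 0.2659 -0.6205  0.2314] head 0.4048 tilt [ 0. -0. -1.] F [-0.1  0.5  0.3] w 0.0852 j [ 1.06  0.48  0.02  1.56 -0.01  1.11 -0.08]
[0.4, -0.47, 0.231] [ 0.913 -0.427  0.002  0.   ]
[0.36, -0.46, 0.231] [ 0.749 -0.552  0.002  0.   ]
turq [[0.432 0.501 0.01 ]]
tissue [[0.561 0.502 0.01 ]]
marker [[0.625 0.36  0.01 ]]
counter [[0.712 0.263 0.01 ]]
[0.52369023 0.37999356] [0.51746497 0.36745378]
[0.52490825 0.37941149] [0.51906192 0.36669062]
```

Call:
play_rows(
  commands=[
    [[-1,0.91,-0.43,0,0],[-1,0.91,-0.43,0,0],[-1,0.91,-0.43,0,0],[-1,0.91,-0.43,0,0],[-1,0.91,-0.43,0,0],[-1,0.91,-0.43,0,0],[-1,0.91,-0.43,0,0]],
  ],
)

```text
clock: 2.53
tcp_pos: [0.4017, -0.4674, 0.2315]
orientation: [-3.075, -0.64, -0.002]
contact_force: [-0.5, -1.6, 0.2]
grip_width: 0.0855
gripper_force: 0.0
```

Call:
play_rows(
  commands=[
    [[-1,0.87,-0.5,0,0],[-1,0.87,-0.5,0,0],[-1,0.87,-0.5,0,0],[-1,0.87,-0.5,0,0],[-1,0.87,-0.5,0,0],[-1,0.87,-0.5,0,0]],
  ],
)

```text
clock: 3.03
tcp_pos: [0.5246, -0.3025, 0.2315]
orientation: [-3.072, -0.645, -0.006]
contact_force: [1.0, 1.2, 0.6]
grip_width: 0.0852
gripper_force: 0.0
```

Call:
play_rows(
  commands=[
    [[-1,0.56,-0.79,0,0],[-1,0.56,-0.79,0,0],[-1,0.56,-0.79,0,0],[-1,0.56,-0.79,0,0],[-1,0.56,-0.79,0,0],[-1,0.56,-0.79,0,0]],
  ],
)

```text
clock: 3.53
tcp_pos: [0.5619, -0.1138, 0.2316]
orientation: [-3.072, -0.643, -0.003]
contact_force: [0.0, -0.2, 0.3]
grip_width: 0.0853
gripper_force: 0.0
```

Call:
play_rows(
  commands=[
    [[-1,0.4,-0.9,0,0],[-1,0.4,-0.9,0,0],[-1,0.4,-0.9,0,0],[-1,0.4,-0.9,0,0],[-1,0.4,-0.9,0,0],[-1,0.4,-0.9,0,0]],
  ],
)

```text
clock: 4.03
tcp_pos: [0.5631, 0.0836, 0.2317]
orientation: [-3.072, -0.643, -0.002]
contact_force: [-0.1, 0.8, -0.3]
grip_width: 0.0855
gripper_force: 0.0
```

```bash
python3 mv.py .55,.25,.231,.8 .518,.367,.1,1.12
```

```text
t 4.0333 pos [0.5631 0.0836 0.2317] head 0.4126 tilt [ 0.001  0.004 -1.   ] F [-0.1  0.8 -0.3] w 0.0855 j [-0.02  0.32 -0.29  1.8   0.1   1.04 -1.51]
[0.55, 0.25, 0.231, 0.8] [ 0.274 -0.789  0.006 -0.247]
[0.518, 0.367, 0.1, 1.12] [ 0.36  -1.387  0.663 -0.45 ]
```

Call:
play_rows(
  commands=[
    [[-1,0.27,-0.79,0,-0.08],[-1,0.27,-0.79,0,-0.16],[-1,0.27,-0.79,0,-0.25],[-1,0.27,-0.79,0,-0.32],[-1,0.27,-0.79,0,-0.4],[-1,0.27,-0.79,0,-0.45],[-1,0.27,-0.79,0,-0.45],[-1,0.27,-0.79,0,-0.45]],
  ],
)

```text
clock: 4.7
tcp_pos: [0.5517, 0.2411, 0.231]
orientation: [2.673, 1.65, -0.001]
contact_force: [0.6, 0.0, 0.0]
grip_width: 0.0853
gripper_force: 0.0
```

```bash
python3 mv.py .5185,.367,.08,1.12 .5185,.367,.002,1.12
```

```text
t 4.7 pos [0.5517 0.2411 0.231 ] head 1.1059 tilt [-0.    -0.001 -1.   ] F [0.6 0.  0. ] w 0.0853 j [-0.16  0.4  -0.46  1.71  0.2   1.08 -1.15]
[0.5185, 0.367, 0.08, 1.12] [ 0.489 -0.431  0.754 -0.009]
[0.5185, 0.367, 0.002, 1.12] [ 0.489 -0.431  1.144 -0.009]
```

Call:
play_rows(
  commands=[
    [[-1,0.25,-0.22,0,-0.01],[-1,0.49,-0.43,0.2,-0.01],[-1,0.49,-0.43,0.4,-0.01],[-1,0.49,-0.43,0.6,-0.01],[-1,0.49,-0.43,0.75,-0.01],[-1,0.49,-0.43,0.75,-0.01],[-1,0.49,-0.43,0.75,-0.01],[-1,0.49,-0.43,0.75,-0.01]],
  ],
)

```text
clock: 5.37
tcp_pos: [0.5175, 0.3678, 0.0806]
orientation: [2.657, 1.674, -0.003]
contact_force: [-0.3, -0.3, 0.4]
grip_width: 0.0855
gripper_force: 0.0
```

```bash
python3 mv.py .5185,.367,.002,1.12;  python3 - <<'E'
from h import *
f=viewer.grab_frame("side"); save(f,"s2",(230,190,330,280),6)
E
```

```text
t 5.3667 pos [0.5175 0.3678 0.0806] head 1.1241 tilt [-0.001 -0.002 -1.   ] F [-0.3 -0.3  0.4] w 0.0855 j [-0.4   0.62 -0.44  1.75  0.33  0.85 -1.44]
[0.5185, 0.367, 0.002, 1.12] [-0.     0.006  0.393  0.003]
```

View pics/s2.png

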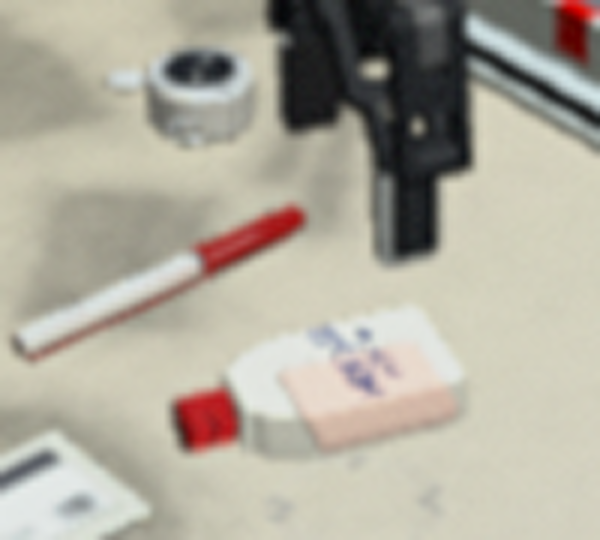

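Run:
```python
from h import *
f=viewer.grab_frame("side"); y=np.array([np.sin(1.124),-np.cos(1.124),0])
c=np.array([.5175,.3678,.0936])
print((proj(f,[c+.05*y,c-.05*y,[.5185,.367,.022],[.5437,.4203,.013]])-[230,190])*6)
```

```text
[[305.44343926 121.4662298 ]
 [411.05956898 265.56582541]
 [358.52885775 355.17707792]
 [204.3270773  415.30000878]]
```

The side crop shows the fingertips where projection predicts, at (305,121) and (411,265), with the flask centred beneath them. Next I descend and grip.

Call:
play_rows(
  commands=[
    [[-1,0,0.01,0.15,0],[-1,0,0.01,0.3,0],[-1,0,0.01,0.39,0],[-1,0,0.01,0.39,0],[-1,0,0.01,0.39,0]],
  ],
)

```text
clock: 5.88
tcp_pos: [0.52, 0.3684, 0.0048]
orientation: [2.657, 1.676, 0.002]
contact_force: [0.5, -0.2, 0.9]
grip_width: 0.0855
gripper_force: 0.0
```

Call:
play_rows(
  commands=[
    [[1,0,0,0,0],[1,0,0,0,0],[1,0,0,0,0],[1,0,0,0,0],[1,0,0,0,0],[1,0,0,0,0],[1,0,0,0,0],[1,0,0,0,0],[1,0,0,0,0],[1,0,0,0,0]],
  ],
  grip_force=30,
)

```text
clock: 6.72
tcp_pos: [0.5199, 0.3694, 0.0053]
orientation: [2.656, 1.678, 0.005]
contact_force: [-0.9, -1.2, 6.7]
grip_width: 0.049
gripper_force: 31.3
```

Call:
play_rows(
  commands=[
    [[1,0,0,-0.1,0],[1,0,0,-0.25,0],[1,0,0,-0.45,0],[1,0,0,-0.45,0],[1,0,0,-0.45,0],[1,0,0,-0.45,0]],
  ],
)

```text
clock: 7.22
tcp_pos: [0.5189, 0.3684, 0.0939]
orientation: [2.655, 1.678, 0.001]
contact_force: [-0.9, -0.4, -1.8]
grip_width: 0.0492
gripper_force: 31.9
```

```bash
python3 mv.py .56,.24,.11,.6;  python3 - <<'E'
from h import *
f=viewer.grab_frame("side"); save(f,"s3",(230,150,350,270),5)
E
```

```text
t 7.2167 pos [0.5189 0.3684 0.0939] head 1.1271 tilt [ 0.001  0.    -1.   ] F [-0.9 -0.4 -1.8] w 0.0492 j [-0.39  0.6  -0.45  1.74  0.33  0.87 -1.43]
[0.56, 0.24, 0.11, 0.6] [-0.492  0.461 -0.081  0.336]
```

View pics/s3.png

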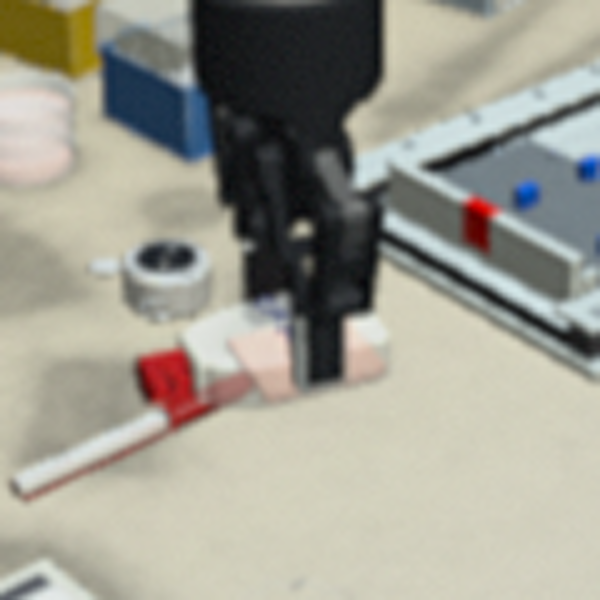

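The flask hangs level in the grip at about (290,360) in the crop. I'll carry it over and turn it.

Call:
play_rows(
  commands=[
    [[1,-0.15,0.14,-0.04,0.07],[1,-0.3,0.28,-0.08,0.14],[1,-0.49,0.46,-0.08,0.21],[1,-0.49,0.46,-0.08,0.28],[1,-0.49,0.46,-0.08,0.34],[1,-0.49,0.46,-0.08,0.34],[1,-0.49,0.46,-0.08,0.34]],
  ],
)

```text
clock: 7.85
tcp_pos: [0.559, 0.2407, 0.1082]
orientation: [3.003, 0.923, -0.003]
contact_force: [-1.0, 0.8, -0.6]
grip_width: 0.0491
gripper_force: 31.9
```

```bash
python3 mv.py .577,.066,.11,-.137
```

```text
t 7.85 pos [0.559  0.2407 0.1082] head 0.5967 tilt [-0.002 -0.001 -1.   ] F [-1.   0.8 -0.6] w 0.0491 j [-0.27  0.53 -0.32  1.8   0.21  0.84 -1.67]
[0.577, 0.066, 0.11, -0.137] [-0.416  0.773 -0.008  0.467]
```

Call:
play_rows(
  commands=[
    [[1,-0.1,0.15,0,0.07],[1,-0.2,0.3,0,0.14],[1,-0.3,0.5,0,0.21],[1,-0.42,0.77,0,0.28],[1,-0.42,0.77,0,0.35],[1,-0.42,0.77,0,0.42],[1,-0.42,0.77,0,0.47],[1,-0.42,0.77,0,0.47],[1,-0.42,0.77,0,0.47]],
  ],
)

```text
clock: 8.6
tcp_pos: [0.5758, 0.0673, 0.1088]
orientation: [-3.134, 0.217, 0.002]
contact_force: [-0.1, -0.2, -1.4]
grip_width: 0.0492
gripper_force: 31.9
```

```bash
cat > held.py <<'E'
from h import *
from mv import now
p,R=now()
for n in ("top","side"):
    f=viewer.grab_frame(n)
    hsv=cv2.cvtColor(f["pixels"],cv2.COLOR_RGB2HSV).astype(int)
    red=((hsv[...,0]<8)|(hsv[...,0]>172))&(hsv[...,1]>110)&(hsv[...,2]>60)
    e=p+R@[.058,0,0]; z=p[2]-.005+.013
    uv=proj(f,[*e[:2],z])[0]; yy,xx=np.mgrid[:400,:640]; m=red&(np.hypot(xx-uv[0],yy-uv[1])<14)
    cc=np.argwhere(m).mean(0)[::-1]; w=back(f,cc,z)[0]; print(n,uv.round(1),cc.round(1),m.sum(),w.round(4),"in tool",(R.T@(w-p)).round(4))
    save(f,"held_"+n,(int(uv[0])-60,int(uv[1])-50,int(uv[0])+60,int(uv[1])+50),5)
    if n=="top":
        b=(hsv[...,0]>100)&(hsv[...,0]<125)&(hsv[...,1]>140)
        q=np.load("im.npy"); from fit import tr
E
python3 held.py; python3 mv.py .577,.066,.11,-.137
```

```text
t 8.6 pos [0.5758 0.0673 0.1088] head -0.1384 tilt [-0.001  0.    -1.   ] F [-0.1 -0.2 -1.4] w 0.0492 j [-0.12  0.47 -0.13  1.89  0.08  0.79 -2.  ]
top [390.9 161.7] [nan nan] 0 [nan nan nan] in tool [nan nan nan]
side [336.3 151.7] [335.  151.1] 29 [0.6386 0.0581 0.1168] in tool [ 0.0635  0.0005 -0.0081]
t 8.7 pos [0.5759 0.0672 0.109 ] head -0.1397 tilt [-0.001  0.    -1.   ] F [ 0.3  0.4 -0.2] w 0.0493 j [-0.12  0.47 -0.13  1.89  0.08  0.79 -2.01]
[0.577, 0.066, 0.11, -0.137] [ 0.006  0.005 -0.005 -0.002]held.py:10: RuntimeWarning: Mean of empty slice.
  cc=np.argwhere(m).mean(0)[::-1]; w=back(f,cc,z)[0]; print(n,uv.round(1),cc.round(1),m.sum(),w.round(4),"in tool",(R.T@(w-p)).round(4))
  ret = um.true_divide(
```

View pics/held_side.png

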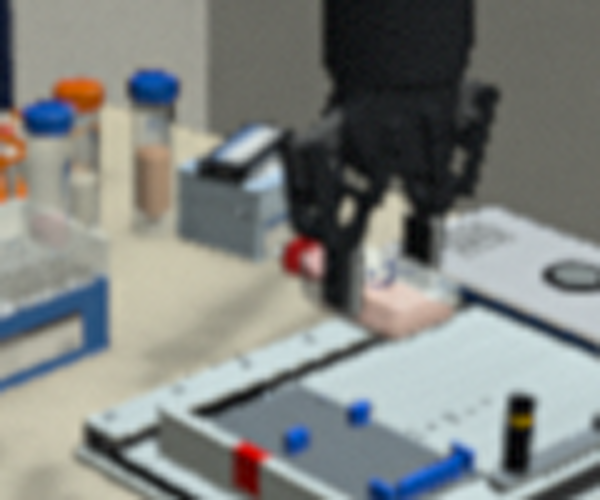

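Run:
```python
from h import *
from fit import tr
f=viewer.grab_frame("side"); M=np.array(f["world_to_cam"]); print("cam",(-M[:3,:3].T@M[:3,3]).round(3))
u=proj(f,[.5758,.0673,.1088])[0]
p=np.array([.5758,.0673,0]);c,s=np.cos(-.1385),np.sin(-.1385); X=np.array([c,s,0]);Y=np.array([s,-c,0])
uv=proj(f,[*(p+.058*X)[:2],.1168])[0]; o=np.array([int(uv[0])-60,int(uv[1])-50])
for n,a,b,z in (("cap end top",.0635,0,.130),("capend+y",.0635,.014,.117),("capend-y",.0635,-.014,.117),("cap inner -y",.051,-.014,.117),("body back corner -y",-.0385,-.025,.104),("body back corner -y top",-.0385,-.025,.126),("back +y top",-.0385,.025,.126)):
    P=p+a*X+b*Y; print(n,((proj(f,[P[0],P[1],z])[0]-o)*5).round(0))
```

```text
cam [-0.014  0.928  0.592]
cap end top [296. 228.]
capend+y [313. 243.]
capend-y [276. 257.]
cap inner -y [292. 264.]
body back corner -y [400. 350.]
body back corner -y top [402. 310.]
back +y top [470. 283.]
```

Run:
```python
from h import *
g=viewer.grab_frame("side")
im=cv2.imread("pics/s2.png"); hsv=cv2.cvtColor(im,cv2.COLOR_BGR2HSV).astype(int)
red=((hsv[...,0]<8)|(hsv[...,0]>172))&(hsv[...,1]>120); red[:370]=0; red[:,:150]=0;red[:,260:]=0
ys,xs=np.where(red); print("cap px",xs.min(),xs.max(),ys.min(),ys.max(),xs.mean(),ys.mean())
print("row 375 sat/val 440..490",im[375,436:492:4].tolist())
h=1.127; X=np.array([np.cos(h),np.sin(h),0]); Y=np.array([np.sin(h),-np.cos(h),0]); p=np.array([.5199,.3694,0])
a=np.linspace(0,2*np.pi,40)
for off in (.0085,.011,.0135,.016):
    o=p+off*X
    cap=[o+xx*X+.014*np.cos(t)*Y+np.array([0,0,.0125+.0135*np.sin(t)]) for xx in (.039,.051) for t in a]
    body=[o+xx*X+y*Y+np.array([0,0,z]) for xx in (-.051,) for y in (-.023,.023) for z in (.002,.022)]
    uc=(proj(g,cap)-[230,190]+.5)*6-.5; ub=(proj(g,body)-[230,190]+.5)*6-.5
    print(off,"cap",uc.min(0).round(0),uc.max(0).round(0),uc.mean(0).round(0),"body max x",ub.max(0).round(0), "uc",ub.round(0).tolist())
```

```text
cap px 177 237 390 448 207.21408148677628 419.03681200857756
row 375 sat/val 440..490 [[214, 223, 231], [220, 224, 228], [224, 226, 226], [225, 228, 226], [227, 230, 227], [224, 229, 225], [214, 222, 220], [199, 214, 214], [191, 209, 211], [187, 207, 210], [187, 208, 210], [188, 209, 211], [189, 209, 212], [189, 208, 211]]
0.0085 cap [185. 375.] [243. 458.] [213. 416.] body max x [487. 411.] uc [[487.0, 411.0], [487.0, 366.0], [437.0, 342.0], [437.0, 298.0]]
0.011 cap [178. 377.] [236. 460.] [207. 418.] body max x [481. 412.] uc [[480.0, 412.0], [481.0, 368.0], [431.0, 343.0], [431.0, 300.0]]
0.0135 cap [172. 378.] [230. 462.] [200. 419.] body max x [474. 414.] uc [[474.0, 414.0], [474.0, 369.0], [425.0, 345.0], [425.0, 302.0]]
0.016 cap [165. 380.] [223. 464.] [193. 421.] body max x [468. 416.] uc [[468.0, 416.0], [468.0, 371.0], [419.0, 347.0], [419.0, 303.0]]
```

Call:
play_rows(
  commands=[
    [[1,0.01,0.005,0.1,0],[1,0.01,0.005,0.2,0],[1,0.01,0.005,0.3,0],[1,0.01,0.005,0.3,0],[1,0.01,0.005,0.3,0],[1,0.01,0.005,0.3,0]],
  ],
)

```text
clock: 9.3
tcp_pos: [0.5787, 0.065, 0.0502]
orientation: [-3.133, 0.226, -0.002]
contact_force: [-0.8, -0.2, -0.3]
grip_width: 0.0494
gripper_force: 31.8
```

```bash
python3 mv.py .578,.066,.034,-.137 .578,.066,.023,-.137;  python3 - <<'E'
from h import *
f=viewer.grab_frame("side"); save(f,"s4",(300,150,400,225),7)
E
```

```text
t 9.3 pos [0.5787 0.065  0.0502] head -0.1442 tilt [ 0.001  0.    -1.   ] F [-0.8 -0.2 -0.3] w 0.0494 j [-0.13  0.56 -0.12  1.91  0.1   0.68 -2.02]
[0.578, 0.066, 0.034, -0.137] [-0.004 -0.004  0.081 -0.005]
[0.578, 0.066, 0.023, -0.137] [-0.004 -0.004  0.136 -0.005]
```

View pics/s4.png

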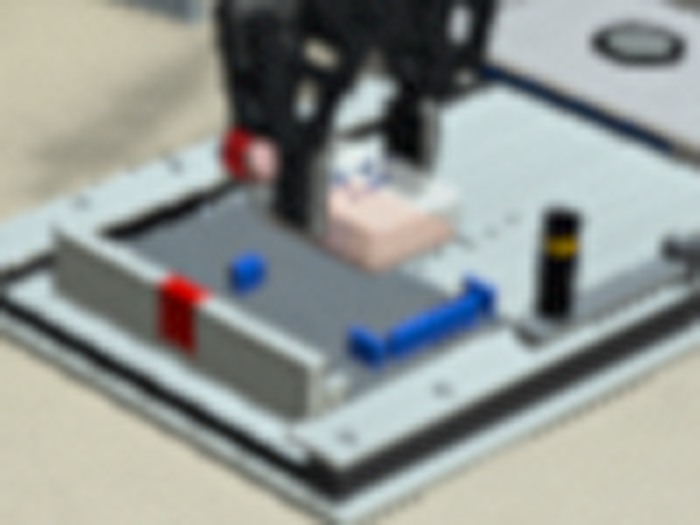

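The flask is over the nest, cap away from the robot. I'll lower it slowly.

Call:
play_rows(
  commands=[
    [[1,-0.004,-0.004,0.03,0],[1,-0.004,-0.004,0.055,0],[1,-0.004,-0.004,0.08,0],[1,-0.004,-0.004,0.08,0]],
  ],
)

```text
clock: 9.68
tcp_pos: [0.5771, 0.0657, 0.0327]
orientation: [3.133, -0.227, -0.001]
contact_force: [-1.9, -0.1, -1.7]
grip_width: 0.0495
gripper_force: 32.0
```

Call:
play_rows(
  commands=[
    [[1,0,0,0.02,0],[1,0,0,0.04,0],[1,0,0,0.06,0],[1,0,0,0.06,0],[1,0,0,0.06,0]],
  ],
)

```text
clock: 10.1
tcp_pos: [0.5785, 0.0657, 0.0217]
orientation: [-3.133, 0.228, -0.003]
contact_force: [1.1, 0.5, 3.9]
grip_width: 0.0497
gripper_force: 33.2
```

```bash
python3 mv.py .578,.066,.022,-.137
```

```text
t 10.1 pos [0.5785 0.0657 0.0217] head -0.1451 tilt [ 0.002  0.    -1.   ] F [1.1 0.5 3.9] w 0.0497 j [-0.14  0.6  -0.11  1.92  0.11  0.62 -2.03]
[0.578, 0.066, 0.022, -0.137] [-0.003 -0.001 -0.001 -0.005]
```

Call:
play_rows(
  commands=[
    [[-0.3,0,0,0,0],[-0.5,0,0,0,0],[-0.7,0,0,0,0],[-0.7,0,0,0,0],[-0.7,0,0,0,0],[-0.7,0,0,0,0]],
  ],
)

```text
clock: 10.6
tcp_pos: [0.5773, 0.0655, 0.0212]
orientation: [3.133, -0.228, -0.0]
contact_force: [0.2, 1.2, -0.9]
grip_width: 0.0726
gripper_force: 0.0
```

Call:
play_rows(
  commands=[
    [[-0.7,0,0,-0.1,0],[-0.7,0,0,-0.25,0],[-0.7,0,0,-0.45,0],[-0.7,0,0,-0.6,0],[-0.7,0,0,-0.6,0]],
  ],
)

```text
clock: 11.02
tcp_pos: [0.5815, 0.0664, 0.1478]
orientation: [-3.131, 0.228, -0.016]
contact_force: [1.0, 1.7, 1.4]
grip_width: 0.0726
gripper_force: 0.0
```

```bash
cat > chk.py <<'E'
from h import *
from fit import tr
import sys
q=np.load("im.npy"); cx=float(sys.argv[1]) if len(sys.argv)>1 else q[3]
g=viewer.grab_frame("side")
hsv=cv2.cvtColor(g["pixels"],cv2.COLOR_RGB2HSV).astype(int)
red=((hsv[...,0]<8)|(hsv[...,0]>172))&(hsv[...,1]>120)&(hsv[...,2]>60)
for n,P in (("cap",(cx+.02,.045,.030)),("mark",(cx-.058,0,.035))):
    uv=proj(g,tr(q[:3],P))[0]; yy,xx=np.mgrid[:400,:640]; m=red&(np.hypot(xx-uv[0],yy-uv[1])<10)
    if m.sum():
        cc=np.argwhere(m).mean(0)[::-1]; w=back(g,cc,P[2])[0]; c,s=np.cos(q[2]),np.sin(q[2]); d=w[:2]-q[:2]
        print(n,"pred",uv.round(1),"seen",cc.round(1),m.sum(),"imager xy",np.round([c*d[0]+s*d[1],-s*d[0]+c*d[1]],4),"expected",P)
    else: print(n,"none")
save(g,sys.argv[2],(300,140,420,230),6)
E
python3 mv.py .6,.20,.14,-.137; python3 chk.py -.0899 s5
```

```text
t 11.0167 pos [0.5815 0.0664 0.1478] head -0.1453 tilt [ 0.011  0.002 -1.   ] F [1.  1.7 1.4] w 0.0726 j [-0.12  0.42 -0.13  1.85  0.07  0.86 -2.  ]
[0.6, 0.2, 0.14, -0.137] [-0.005 -0.674  0.042 -0.005]
cap pred [335.1 180.4] seen [333.1 179. ] 28 imager xy [-0.0681  0.0549] expected (-0.06989999999999999, 0.045, 0.03)
mark pred [325.8 193.8] seen [324.7 194.1] 52 imager xy [-0.1511  0.0009] expected (-0.1479, 0, 0.035)
```

View pics/s5.png

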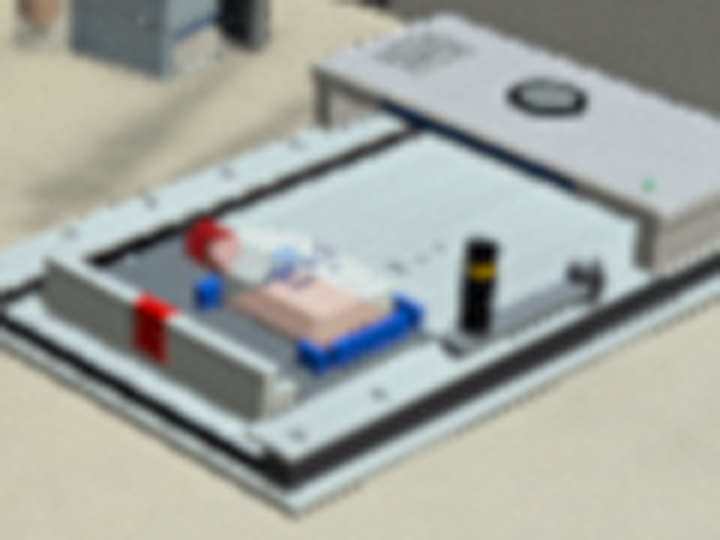

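The picture shows the flask lying between the blue fences at about (300,290) in the crop, with neck in the notch and cap beyond the fork. Next I move behind the push bar with the gripper shut.

Run:
```python
from h import *
from fit import tr
from mv import now,cmd
q=np.load("im.npy"); p,R=now()
for x in (-.195,-.165,.018):
  for z in (.148,.026):
    t=tr(q[:3],[x,0,z])[0]; print(x,t.round(4),cmd([*t,-.137],p,R))
```

```text
t 11.0667 pos [0.58  0.066 0.145] head -0.1452 tilt [ 0.007  0.001 -1.   ] F [ 0.3  0.6 -0.2] w 0.0724 j [-0.12  0.42 -0.13  1.86  0.07  0.86 -2.  ]
-0.195 [0.6065 0.1884 0.148 ] [ 0.043 -0.625 -0.013 -0.005]
-0.195 [0.6065 0.1884 0.026 ] [ 0.038 -0.623  0.597 -0.005]
-0.165 [0.6024 0.1587 0.148 ] [ 0.044 -0.475 -0.014 -0.005]
-0.165 [0.6024 0.1587 0.026 ] [ 0.04  -0.473  0.596 -0.005]
0.018 [ 0.5774 -0.0226  0.148 ] [ 0.052  0.44  -0.016 -0.005]
0.018 [ 0.5774 -0.0226  0.026 ] [ 0.047  0.442  0.594 -0.005]
```

Call:
play_rows(
  commands=[
    [[1,0.04,-0.2,0,-0.005],[1,0.04,-0.4,0,-0.005],[1,0.04,-0.62,0,-0.005],[1,0.04,-0.62,0,-0.005],[1,0.04,-0.62,0.2,-0.005],[1,0.04,-0.62,0.4,-0.005],[1,0.04,-0.62,0.57,-0.005],[1,0.04,-0.62,0.57,-0.005],[1,0.04,-0.62,0.57,-0.005],[1,0.04,-0.62,0.57,-0.005]],
  ],
)

```text
clock: 11.9
tcp_pos: [0.6041, 0.1874, 0.0285]
orientation: [-3.134, 0.215, -0.002]
contact_force: [-0.3, 0.7, 0.6]
grip_width: 0.0003
gripper_force: 0.0
```

```bash
cat > im.py <<'E'
from h import *
from fit import tr
from mv import now,cmd
import sys
q=np.load("im.npy"); p,R=now(); c,s=np.cos(q[2]),np.sin(q[2]); d=p[:2]-q[:2]
print("imager xy",np.round([c*d[0]+s*d[1],-s*d[0]+c*d[1]],4))
for a in sys.argv[1:]:
    v=[float(x) for x in a.split(",")]; t=tr(q[:3],v[:3])[0]; print(v,t.round(4),cmd([*t,*v[3:]],p,R))
E
python3 im.py -.165,0,.028,-.137 -.06,0,.028,-.137
```

```text
t 11.9 pos [0.6041 0.1874 0.0285] head -0.1372 tilt [ 0.001  0.001 -1.   ] F [-0.3  0.7  0.6] w 0.0003 j [-0.3   0.65 -0.13  1.79  0.12  0.7  -2.21]
imager xy [-0.1936 -0.0022]
[-0.165, 0.0, 0.028, -0.137] [0.6024 0.1587 0.028 ] [ 0.011  0.143  0.002 -0.   ]
[-0.06, 0.0, 0.028, -0.137] [0.588  0.0547 0.028 ] [ 0.011  0.668  0.002 -0.   ]
```

Call:
play_rows(
  commands=[
    [[1,0.01,0.06,0,0],[1,0.01,0.1,0,0],[1,0.01,0.13,0,0],[1,0.01,0.15,0,0],[1,0.01,0.17,0,0],[1,0.01,0.2,0,0],[1,0.01,0.23,0,0],[1,0.01,0.26,0,0],[1,0.01,0.3,0,0],[1,0.01,0.34,0,0],[1,0.01,0.38,0,0],[1,0.01,0.42,0,0]],
  ],
)

```text
clock: 12.9
tcp_pos: [0.5935, 0.1026, 0.0272]
orientation: [3.134, -0.216, -0.0]
contact_force: [0.7, 0.3, -0.7]
grip_width: -0.0001
gripper_force: 0.3
```

```bash
python3 im.py 0,0,.028,-.137 .018,0,.028,-.137
```

```text
t 12.9 pos [0.5935 0.1026 0.0272] head -0.1374 tilt [-0. -0. -1.] F [ 0.7  0.3 -0.7] w -0.0001 j [-0.17  0.62 -0.13  1.87  0.13  0.66 -2.09]
imager xy [-0.1082 -0.0011]
[0.0, 0.0, 0.028, -0.137] [ 0.5799 -0.0047  0.028 ] [ 0.006  0.541 -0.004 -0.   ]
[0.018, 0.0, 0.028, -0.137] [ 0.5774 -0.0226  0.028 ] [ 0.006  0.631 -0.004 -0.   ]
```

Call:
play_rows(
  commands=[
    [[1,0.006,0.04,0,0],[1,0.006,0.09,0,0],[1,0.006,0.14,0,0],[1,0.006,0.19,0,0],[1,0.006,0.24,0,0],[1,0.006,0.29,0,0],[1,0.006,0.34,0,0],[1,0.006,0.39,0,0],[1,0.006,0.43,0,0],[1,0.006,0.47,0,0],[1,0.006,0.5,0,0],[1,0.006,0.53,0,0]],
  ],
)

```text
clock: 13.9
tcp_pos: [0.5805, -0.0021, 0.0273]
orientation: [-3.134, 0.215, -0.0]
contact_force: [-0.7, 0.6, 0.3]
grip_width: 0.0001
gripper_force: 0.3
```

```bash
python3 im.py 0.013,0,.028,-.137
python3 - <<'E'
from h import *
from fit import tr
q=np.load("im.npy"); f=viewer.grab_frame("side"); 
for t in ("flask","carriage"):
    print([(d["rect"],round(d["score"],2)) for d in viewer.trace(f,t)])
hsv=cv2.cvtColor(f["pixels"],cv2.COLOR_RGB2HSV).astype(int)
red=((hsv[...,0]<8)|(hsv[...,0]>172))&(hsv[...,1]>120)&(hsv[...,2]>60)
red[:140]=0;red[225:]=0;red[:,:300]=0;red[:,430:]=0
n,l,st,ce=cv2.connectedComponentsWithStats(red.astype(np.uint8)); print(st[1:],ce[1:].round(1))
print(proj(f,tr(q[:3],[(.07-.058,0,.036),(.09,.05,.03)])))
E
```

```text
t 13.9 pos [ 0.5805 -0.0021  0.0273] head -0.1373 tilt [ 0.  0. -1.] F [-0.7  0.6  0.3] w 0.0001 j [ 0.    0.59 -0.14  1.92  0.13  0.64 -1.92]
imager xy [-0.0027  0.0002]
[0.013, 0.0, 0.028, -0.137] [ 0.5781 -0.0176  0.028 ] [-0.001  0.078 -0.003 -0.   ]
[([258.6, 282.4, 296.3, 326.4], 0.94), ([373.2, 164.4, 398.1, 178.0], 0.65)]
[([349.3, 167.4, 407.3, 187.8], 0.91)]
[[371 164   3   4  10]
 [369 173   2   2   3]
 [367 180   2   2   3]] [[372.  165.2]
 [369.3 173.3]
 [367.7 180.7]]
[[367.28809488 175.43453828]
 [372.2241554  163.82892669]]
```

Call:
play_rows(
  commands=[
    [[1,0,0.02,0,0],[1,0,0.04,0,0],[1,0,0.055,0,0],[1,0,0.07,0,0],[1,0,0.085,0,0],[1,0,0.085,0,0]],
  ],
)

```text
clock: 14.55
tcp_pos: [0.578, -0.0194, 0.0273]
orientation: [3.134, -0.217, -0.0]
contact_force: [-0.2, -1.0, 0.8]
grip_width: 0.0
gripper_force: 0.0
```

Call:
play_rows(
  commands=[
    [[1,0,0.01,0,0],[1,0,0.015,0,0],[1,0,0.02,0,0],[1,0,0.02,0,0]],
  ],
)

```text
clock: 14.88
tcp_pos: [0.5775, -0.0225, 0.0273]
orientation: [3.134, -0.215, -0.0]
contact_force: [0.5, -0.1, 0.5]
grip_width: -0.0
gripper_force: 0.0
```

```bash
python3 im.py 0.02,0,.028,-.137
```

```text
t 14.8833 pos [ 0.5775 -0.0225  0.0273] head -0.1373 tilt [-0. -0. -1.] F [ 0.5 -0.1  0.5] w -0.0 j [ 0.04  0.59 -0.14  1.93  0.13  0.63 -1.89]
imager xy [0.0179 0.0001]
[0.02, 0.0, 0.028, -0.137] [ 0.5771 -0.0246  0.028 ] [-0.001  0.01  -0.003 -0.   ]
```

Not yet at the stop, so I'll continue in small steps.

Call:
play_rows(
  commands=[
    [[1,0,0.005,0,0],[1,0,0.01,0,0],[1,0,0.015,0,0],[1,0,0.015,0,0]],
  ],
)

```text
clock: 15.22
tcp_pos: [0.5775, -0.0242, 0.0274]
orientation: [-3.133, 0.214, -0.001]
contact_force: [0.8, 3.7, -1.9]
grip_width: 0.0001
gripper_force: 2.1
```

Call:
play_rows(
  commands=[
    [[1,0,0.005,0,0],[1,0,0.01,0,0],[1,0,0.01,0,0]],
  ],
)

```text
clock: 15.47
tcp_pos: [0.5775, -0.0243, 0.0274]
orientation: [-3.131, 0.212, -0.002]
contact_force: [1.7, 8.4, -1.4]
grip_width: -0.0005
gripper_force: 4.2
```

Call:
play_rows(
  commands=[
    [[1,0,0.005,0,0],[1,0,0.01,0,0],[1,0,0.01,0,0]],
  ],
)

```text
clock: 15.72
tcp_pos: [0.5775, -0.0244, 0.0276]
orientation: [-3.13, 0.209, -0.002]
contact_force: [0.3, 12.7, -0.6]
grip_width: -0.0004
gripper_force: 6.1
```

Force rises at imager x ≈ 19.5 mm, which is where home was predicted, so the carriage is against the stop. I'll back off and rise.

Call:
play_rows(
  commands=[
    [[1,0,-0.06,0,0],[1,0,-0.15,0,0],[1,0,-0.2,0,0],[1,0,-0.2,-0.15,0],[0.15,0,-0.2,-0.35,0],[0.15,0,-0.2,-0.5,0],[0.15,0,-0.2,-0.5,0],[0.15,0,-0.2,-0.5,0]],
  ],
)

```text
clock: 16.38
tcp_pos: [0.5835, 0.01, 0.1293]
orientation: [3.134, -0.216, 0.006]
contact_force: [-0.5, -0.6, 0.6]
grip_width: 0.0359
gripper_force: 0.0
```

```bash
python3 im.py -.052,-.098,.125,1.434 -.052,-.098,.052,1.434
python3 - <<'E'
from h import *
from fit import tr
q=np.load("im.npy"); g=viewer.grab_frame("side")
hsv=cv2.cvtColor(g["pixels"],cv2.COLOR_RGB2HSV).astype(int)
def cc(m,P,r=10):
    uv=proj(g,tr(q[:3],P))[0]; yy,xx=np.mgrid[:400,:640]; m=m&(np.hypot(xx-uv[0],yy-uv[1])<r)
    if not m.any(): return print(uv,"none")
    c=np.argwhere(m).mean(0)[::-1]; w=back(g,c,P[2])[0]; a,s=np.cos(q[2]),np.sin(q[2]); d=w[:2]-q[:2]
    print(uv.round(1),c.round(1),m.sum(),np.round([a*d[0]+s*d[1],-s*d[0]+a*d[1]],4),P)
H,S,V=hsv[...,0],hsv[...,1],hsv[...,2]
cc(((H<8)|(H>172))&(S>120)&(V>60),(.092-.058,0,.035))
cc((H>18)&(H<32)&(S>150)&(V>90),(-.052,-.098,.068))
E
```

```text
t 16.3833 pos [0.5835 0.01   0.1293] head -0.1377 tilt [ 0.004 -0.001 -1.   ] F [-0.5 -0.6  0.6] w 0.0359 j [-0.    0.45 -0.16  1.87  0.09  0.83 -1.92]
imager xy [-0.0151  0.0016]
[-0.052, -0.098, 0.125, 1.434] [0.4899 0.0601 0.125 ] [-0.498 -0.184  0.02  -1.001]
[-0.052, -0.098, 0.052, 1.434] [0.4899 0.0601 0.052 ] [-0.5   -0.184  0.385 -1.001]
[372.5 173.5] [371.7 173.6] 49 [0.0316 0.0009] (0.033999999999999996, 0, 0.035)
[380.  184.8] [380.8 184.7] 6 [-0.0498 -0.0989] (-0.052, -0.098, 0.068)
```

Call:
play_rows(
  commands=[
    [[0.15,-0.1,-0.05,0,-0.08],[0.15,-0.2,-0.1,0,-0.16],[0.15,-0.3,-0.15,0,-0.24],[0.15,-0.4,-0.18,0,-0.32],[0.15,-0.5,-0.18,0,-0.4],[0.15,-0.5,-0.18,0,-0.48],[0.15,-0.5,-0.18,0,-0.56],[0.15,-0.5,-0.18,0,-0.64],[0.15,-0.5,-0.18,0,-0.72],[0.15,-0.5,-0.18,0,-0.79],[0.15,-0.5,-0.18,0,-0.86],[0.15,-0.5,-0.18,0,-0.93]],
  ],
)

```text
clock: 17.43
tcp_pos: [0.4867, 0.0592, 0.1257]
orientation: [-2.472, -1.936, 0.005]
contact_force: [-0.8, 0.3, -0.9]
grip_width: 0.0359
gripper_force: 0.0
```

```bash
python3 im.py -.051,-.098,.052,1.434
```

```text
t 17.4333 pos [0.4867 0.0592 0.1257] head 1.329 tilt [-0.003 -0.    -1.   ] F [-0.8  0.3 -0.9] w 0.0359 j [ 0.18  0.36 -0.51  2.06  0.25  0.78 -0.72]
imager xy [-0.0506 -0.101 ]
[-0.051, -0.098, 0.052, 1.434] [0.4897 0.0592 0.052 ] [ 0.004  0.016  0.368 -0.067]
```

Call:
play_rows(
  commands=[
    [[0.15,0.004,0.016,0.05,-0.067],[0.15,0.004,0.016,0.13,-0.067],[0.15,0.004,0.016,0.21,-0.067],[0.15,0.004,0.016,0.3,-0.067],[0.15,0.004,0.016,0.37,-0.067],[0.15,0.004,0.016,0.37,-0.067],[0.48,0.004,0.016,0.37,-0.067],[0.48,0.004,0.016,0.37,-0.067],[0.48,0.004,0.016,0.37,-0.067]],
  ],
  grip_force=20,
)

```text
clock: 18.18
tcp_pos: [0.4916, 0.0598, 0.0539]
orientation: [2.373, 2.058, 0.001]
contact_force: [-0.1, 0.4, -0.1]
grip_width: 0.022
gripper_force: 0.0
```

```bash
cat > arc.py <<'E'
from h import *
from fit import tr
from mv import now,cmd
import sys
q=np.load("im.npy"); p,R=now(); c,s=np.cos(q[2]),np.sin(q[2]); d=p[:2]-q[:2]
ix,iy=c*d[0]+s*d[1],-s*d[0]+c*d[1]; print("imager",round(ix,4),round(iy,4),"phi",round(np.arctan2(iy+.098,.023-ix),3),"r",round(np.hypot(iy+.098,.023-ix),4))
for th in np.arange(float(sys.argv[1]),float(sys.argv[2])+1e-6,float(sys.argv[3])):
    t=tr(q[:3],[.023-.075*np.cos(th),-.098+.075*np.sin(th),.052])[0]; print(round(th,3),cmd([*t,1.434-th],p,R).tolist())
E
python3 arc.py .08 1.0 .0836
```

```text
t 18.1833 pos [0.4916 0.0598 0.0539] head 1.4289 tilt [ 0.001  0.    -1.   ] F [-0.1  0.4 -0.1] w 0.022 j [ 0.14  0.49 -0.47  2.09  0.36  0.64 -0.72]
imager -0.0519 -0.0962 phi 0.024 r 0.0749
0.08 [-0.001, 0.021, 0.009, 0.048]
0.164 [-0.004, 0.052, 0.009, 0.101]
0.247 [-0.01, 0.083, 0.009, 0.154]
0.331 [-0.019, 0.113, 0.009, 0.207]
0.414 [-0.03, 0.142, 0.009, 0.261]
0.498 [-0.044, 0.17, 0.009, 0.314]
0.582 [-0.06, 0.197, 0.009, 0.367]
0.665 [-0.078, 0.223, 0.009, 0.42]
0.749 [-0.099, 0.247, 0.01, 0.473]
0.832 [-0.121, 0.269, 0.01, 0.527]
0.916 [-0.145, 0.289, 0.01, 0.58]
1.0 [-0.17, 0.307, 0.01, 0.633]
```

Call:
play_rows(
  commands=[
    [[0.48,0,0.02,0,0.05],[0.48,-0.005,0.05,0,0.1],[0.48,-0.01,0.083,0,0.155],[0.48,-0.02,0.113,0,0.21],[0.48,-0.03,0.142,0,0.26],[0.48,-0.045,0.17,0,0.315],[0.48,-0.06,0.197,0,0.367],[0.48,-0.08,0.223,0,0.42],[0.48,-0.1,0.247,0,0.473],[0.48,-0.12,0.27,0,0.527],[0.48,-0.145,0.29,0,0.58],[0.48,-0.17,0.307,0,0.633]],
  ],
)

```text
clock: 19.18
tcp_pos: [0.548, 0.0175, 0.0543]
orientation: [-3.069, -0.671, -0.003]
contact_force: [0.3, 0.8, 0.4]
grip_width: 0.0221
gripper_force: 0.3
```

```bash
python3 arc.py 1.04 1.64 .06
```

```text
t 19.1833 pos [0.548  0.0175 0.0543] head 0.4307 tilt [ 0.002  0.001 -1.   ] F [0.3 0.8 0.4] w 0.0221 j [ 0.02  0.52 -0.21  1.99  0.17  0.66 -1.44]
imager -0.0177 -0.0346 phi 1.0 r 0.0754
1.04 [-0.002, 0.015, 0.011, 0.023]
1.1 [-0.004, 0.037, 0.011, 0.062]
1.16 [-0.007, 0.06, 0.011, 0.1]
1.22 [-0.011, 0.082, 0.011, 0.138]
1.28 [-0.016, 0.104, 0.011, 0.176]
1.34 [-0.023, 0.125, 0.011, 0.214]
1.4 [-0.031, 0.146, 0.011, 0.253]
1.46 [-0.04, 0.167, 0.011, 0.291]
1.52 [-0.051, 0.187, 0.011, 0.329]
1.58 [-0.063, 0.206, 0.011, 0.367]
1.64 [-0.075, 0.224, 0.011, 0.405]
```

Call:
play_rows(
  commands=[
    [[0.48,0,0.02,0,0.03],[0.48,-0.005,0.04,0,0.062],[0.48,-0.007,0.06,0,0.1],[0.48,-0.01,0.082,0,0.138],[0.48,-0.016,0.104,0,0.176],[0.48,-0.023,0.125,0,0.214],[0.48,-0.03,0.146,0,0.253],[0.48,-0.04,0.167,0,0.291],[0.48,-0.05,0.187,0,0.329],[0.48,-0.063,0.2,0,0.367],[0.48,-0.063,0.206,0,0.367],[0.48,-0.063,0.206,0,0.367]],
  ],
)

```text
clock: 20.18
tcp_pos: [0.5536, -0.0254, 0.054]
orientation: [-3.134, 0.22, -0.002]
contact_force: [0.7, 0.6, -0.2]
grip_width: 0.0223
gripper_force: 0.0
```

```bash
python3 im.py .026,-.023,.054,-.137
```

```text
t 20.1833 pos [ 0.5536 -0.0254  0.054 ] head -0.1404 tilt [ 0.001  0.    -1.   ] F [ 0.7  0.6 -0.2] w 0.0223 j [-0.02  0.51 -0.06  1.98  0.05  0.65 -1.82]
imager xy [ 0.0241 -0.0232]
[0.026, -0.023, 0.054, -0.137] [ 0.5535 -0.0274  0.054 ] [ 0.001  0.01   0.    -0.002]
```

Call:
play_rows(
  commands=[
    [[0.48,0,0.005,0,0],[0.48,0,0.01,0,0],[0.48,0,0.015,0,0],[0.48,0,0.015,0,0]],
  ],
)

```text
clock: 20.52
tcp_pos: [0.5531, -0.0275, 0.0535]
orientation: [-3.133, 0.221, -0.001]
contact_force: [0.2, 2.2, 1.0]
grip_width: 0.0221
gripper_force: 1.2
```

Call:
play_rows(
  commands=[
    [[0.48,0,0.005,0,0],[0.48,0,0.01,0,0],[0.48,0,0.01,0,0]],
  ],
)

```text
clock: 20.77
tcp_pos: [0.5531, -0.0277, 0.0535]
orientation: [-3.131, 0.219, -0.002]
contact_force: [1.5, 7.2, 0.9]
grip_width: 0.0221
gripper_force: 3.6
```

Call:
play_rows(
  commands=[
    [[0.48,0,-0.03,0,0],[0.48,0,-0.03,0,0],[0.29,0,-0.03,0,0],[0.29,0,-0.03,0,0],[0.29,0,-0.03,-0.1,0],[0.29,0,-0.03,-0.25,0],[0.29,0,-0.03,-0.45,0],[0.29,0,-0.03,-0.6,0],[0.29,0,-0.03,-0.6,0]],
  ],
)

```text
clock: 21.52
tcp_pos: [0.5571, -0.0251, 0.1796]
orientation: [-3.133, 0.225, -0.017]
contact_force: [1.2, -0.0, 0.4]
grip_width: 0.0303
gripper_force: 0.0
```

Call:
play_rows(
  commands=[
    [[0,-0.2,-0.2,-0.1,0],[0,-0.4,-0.4,-0.2,0],[0,-0.4,-0.6,-0.3,0],[0,-0.4,-0.8,-0.4,0],[0,-0.4,-0.9,-0.4,0],[0,-0.4,-0.9,-0.4,0],[0,-0.4,-0.9,-0.4,0]],
  ],
)

```text
clock: 22.1
tcp_pos: [0.4997, 0.1697, 0.2545]
orientation: [-3.132, 0.213, -0.004]
contact_force: [0.0, -0.9, 0.0]
grip_width: 0.0423
gripper_force: 0.0
```

Run:
```python
from h import *
from fit import tr
from mv import now
now()
q=np.load("im.npy"); g=viewer.grab_frame("side"); f=viewer.grab_frame("top")
hsv=cv2.cvtColor(g["pixels"],cv2.COLOR_RGB2HSV).astype(int)
def cc(m,P,r=10):
    uv=proj(g,tr(q[:3],P))[0]; yy,xx=np.mgrid[:400,:640]; m=m&(np.hypot(xx-uv[0],yy-uv[1])<r)
    if not m.any(): return print(uv,"none")
    c=np.argwhere(m).mean(0)[::-1]; w=back(g,c,P[2])[0]; a,s=np.cos(q[2]),np.sin(q[2]); d=w[:2]-q[:2]
    print(uv.round(1),c.round(1),m.sum(),np.round([a*d[0]+s*d[1],-s*d[0]+a*d[1]],4),P)
H,S,V=hsv[...,0],hsv[...,1],hsv[...,2]
cc(((H<8)|(H>172))&(S>120)&(V>60),(.092-.058,0,.035))
cc((H>18)&(H<32)&(S>150)&(V>90),(.023,-.023,.068))
a=cv2.resize(g["pixels"][140:225,300:430],None,fx=6,fy=6,interpolation=cv2.INTER_CUBIC)[:,:,::-1]
cv2.imwrite("pics/fin.png",a)
```

```text
t 22.1 pos [0.4997 0.1697 0.2545] head -0.1356 tilt [ 0.002  0.002 -1.   ] F [ 0.  -0.9  0. ] w 0.0423 j [-0.29  0.22 -0.18  1.87  0.04  1.05 -2.19]
[372.5 173.5] [370.9 172.3] 28 [0.0362 0.0081] (0.033999999999999996, 0, 0.035)
[377.1 166.7] [377.2 166.6] 5 [ 0.024  -0.0226] (0.023, -0.023, 0.068)
```

View pics/fin.png

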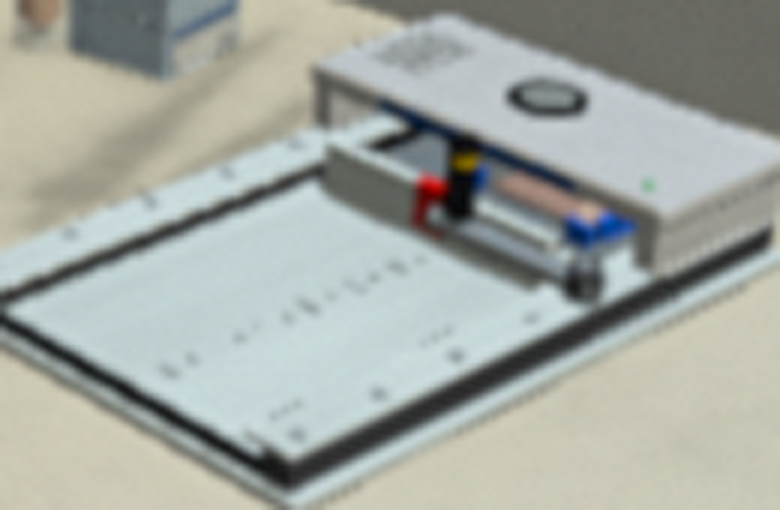

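The final picture shows the carriage home with the flask in its nest under the hood. The arm lies across behind the push bar, with the knob at about (462,180) in the crop, and the gripper is clear. Handing in.

```bash
python3 -c "
from bench import r
print(r.hand_in())"
```

```text
the job is handed in; nothing more can be done
None
```

The job is handed in: the flask lies in the nest with its neck in the notch, the carriage is home against the stop, the arm is shut behind the push bar, and the gripper is clear. It took about 22 s; no verdict was returned.

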